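Unlatch the heel-block tote and hold its gate wide

TASK

Open the small wooden tote of heel blocks for a workmate who is about to reach in: first squeeze the safety catch at the back of its metal deck fully shut, then squeeze the bolt catch in front of it fully shut. Swing the spring-loaded gate open by its upright black post, over the click of its detent, until you feel it come up against the rubber bumper, without shoving the bumper out of its place. Finish still holding the gate pressed lightly but clearly against the bumper, hand on the gate; do not let go, and leave the things in and around the tote where they are.

Things in the scene. Friction and masses are not known exactly. Their poses are not given: they have to be found in the camera images.
- tote: Open wooden tote fixed to the bench, 160 mm deep (x, away from the robot), 323 mm wide (y), 90 mm high. Origin on the bench under the free edge of the closed gate, in the gate's mid-plane. Its right part (y -140 to -6 mm) has a flat metal top at 90 mm, the deck, with both catches; its left part (y 0 to 170) is open on top, with the gate as its front. 'Tote x, y' below turn with it.
- safety_pinch (a point): Safety catch: two steel lugs, 8 mm thick, 24 wide, 52 high, side by side along tote x. Point fixed to the tote: mid-way between them at the start (outer faces 22 mm to each side), 38 mm above the deck. The rear (+x) lug is fixed; the front one slides up to it and stays put (friction 4 N). Shut, the outer faces are 30 mm apart, centred 7 mm to +x of this point: close the fingers centred there.
- safety_catch (a joint): Travel of the safety catch's front lug, m: 0 open, 0.014 fully shut. From its foot a flat tongue (top 10 mm above the deck) runs to tote -x and blocks the bolt catch until this catch is shut. Keep fingertips 14 mm or more above the deck.
- bolt_pinch (a point): Bolt catch, on the deck's front edge: two lugs of the same size side by side along tote y. Point fixed to the tote: mid-way between them at the start (outer faces 22 mm to each side), 38 mm above the deck. The right (-y) lug is fixed; the left one, nearer the gate, slides up to it and stays put (friction 4 N). Shut, the outer faces are 30 mm apart, centred 7 mm to -y of this point: close there.
- bolt_catch (a joint): Travel of the bolt catch's left lug, m: 0 bolted, 0.014 fully drawn; blocked at about 0.003 (a little more under a hard squeeze) until the safety catch is shut. Its 10 mm bolt runs from the lug's foot to the gate, top 12 mm above the deck: keep fingertips 14 mm or more above the deck.
- gate_hinge (a point): Point on the vertical hinge axis of the gate, 90 mm above the bench, 170 mm to tote +y of the tote's origin.
- gate_post (a point): Point on the axis of the gate's upright round black post, 120 mm above the bench. The post is 18 mm in diameter and stands on the gate's top edge from 90 to 140 mm height, 115 mm from the hinge axis; closed, it lies from the hinge towards tote -y. Turn the hand along with the gate: a firmly gripped post resists turning between the fingers.
- gate_angle (a joint): Opening angle a, rad: 0 closed, growing clockwise seen from above (towards tote -x). The post lies from the hinge axis at 115 mm x (-sin a, -cos a) in tote x, y. A spring pulls the gate shut (1.3 to 4.5 N at the post, growing with a); a ball detent resists from 0.4 to 0.6 rad (about 7 N in all) and is past by 0.8 rad.
- gate_stop: Adjustable stop: round rubber bumper, 16 mm diameter, 50 mm high, upright in front of the tote on a flat arm pivoted under the hinge; origin on the bench under its axis, 100 mm from the hinge axis. The gate's front face (7 mm off its mid-plane) meets it at an angle that differs each time, 0.95 to 1.35 rad: feel for it. Clamped by friction, it slips under about 45 N or more.
- gate: The gate: wooden panel 14 mm thick, 160 mm wide, top edge 90 mm above the bench. Origin on the hinge axis at bench height; the panel runs along its -y.
- heel_block_1: Dark rubber heel block, 65x63x17 mm, loose on the tote's floor; bystander. Origin at the centre of its underside.
- heel_block_3: Dark rubber heel block, 65x63x23 mm, loose on the tote's floor; bystander. Origin at the centre of its underside.
- strap_roll: Roll of tan strap, 62 mm diameter, 29 mm high, loose on the bench in front of the deck; bystander. Origin at the centre of its underside.
- rivet_jar: Amber jar with tin lid, 60 mm diameter, 85 mm high, loose on the bench in front of the tote, to the right of the gate; bystander. Origin at the centre of its underside.

How it is judged:
On the way, in this order (a step that is already met when the one before it is completed fails the run):
1. the safety catch is squeezed shut while the bolt catch is still in (value of joint safety_catch above 0.011 m and value of joint bolt_catch below 0.007 m), for 0.2 s.
2. then the bolt catch is squeezed shut with the gate still closed (value of joint safety_catch above 0.01 m and value of joint bolt_catch above 0.0115 m and value of joint gate_angle below 0.15 rad), for 0.2 s.
3. the gate is swung past its detent (value of joint gate_angle above 0.8 rad), for 0.1 s.
At the end, for the whole second after the job is handed in: The gate stands past its detent (over 0.9 rad), still, pressed against the rubber bumper with more than 1 N, with the fingers on the gate (more than 1 N); both catches are still shut (over 9 of 14 mm) (value of joint gate_angle above 0.9 rad and velocity of joint gate_angle between -0.1 and 0.1 rad/s and contact force between gate and gate_stop above 1 N and contact force between the fingers and gate above 1 N and value of joint each of safety_catch, bolt_catch above 0.009 m); the arm keeps its last pose, push and grip.
It fails at once if the bumper is shoved more than 12 mm out of its place (distance of gate_stop from where it was at the start of the episode above 0.012 m).
It fails at once if a heel block, the strap roll or the jar is disturbed (moved over 25 mm) (distance of any of heel_block_1, heel_block_3, strap_roll, rivet_jar from where it was at the start of the episode above 0.025 m).
It also fails if it takes over 64 s, if anything falls off the work surface, if the arm or the gripper's body presses on something with over 40 N, if the wrist force passes 120 N, or if a joint passes its speed limit or range.

ROBOT

A 7-joint arm with a two-finger parallel gripper is mounted at the origin on a cart in front of the work surface, level with it; the furniture and walls round the work are solid. World frame = base frame: x ahead of the robot, y to its left, z up, the work surface at z = 0. Lengths are in m, angles in rad, forces in N, time in s.
With the tool pointing down it reaches from about 0.375 to 0.925 m from the base axis. Payload 3.1 kg.
Tool frame: the origin (TCP) lies midway between the tips of the shut fingers; the grasp point (between the pads) lies 19 mm behind it (ctrl.grasp_offset is the distance from the TCP to the grasp point, in m); z points along the fingers, y is the line along which they close (so a half turn about z gives the same grasp; the last joint's range is limited). The gripper opens to 85 mm and grips with 20 to 120 N. Pads are 22 mm wide; open, the fingers measure 114 mm over their backs; the gripper's body (76 mm by 85 mm) begins 54 mm behind the grasp point. The pads swing forward as they close: fully open they stand 13 mm farther back than shut.
Start: joints at [1.197, 0.383, 0.044, 1.598, -0.018, 1.161, -0.05], TCP at [0.177, -0.625, 0.231] pointing down, gripper open.
Joint ranges: [-2.61, 2.61], [-0.41, 2.15], [-1.48, 1.57], [0, 2.5], [-1.57, 4.71], [0.05, 1.97], [-2.85, 2.85]. Speed limits (rad/s): [2.79, 2.79, 3.14, 3.14, 3.14, 3.14, 3.14].

INTERFACE

Orientations are given as a rotation vector (axis times angle).
In Python, from plant import ctrl, optics, job gives the robot as it stands.
- The arm moves only by the tool move_arm, never from a script. Its argument "motion" is a list of rows, each an object with "claw": the finger opening in m, from 0 to 0.0854; "dp": the shift along the tool's x, y, z in m, a list of three; "rotation": the turn, a rotation vector about the tool's x, y, z in rad, a list of three. A call has 1 to 5 rows; each row is the pose to reach, as a shift and turn from the pose commanded when the call began, along the tool's axes at that moment; what a row does not reach only later rows make up. A row lasts 1/10 s, in which the tool goes at most 50 mm and 8.59 degrees, less where a joint would pass 70% of its speed; a pose out of reach is approached as far as the arm can. A call with a gripper value outside its range is refused whole. The fingers move at their own pace and stop on an object; "newtons" is the grip in N (left out, the last holds). Time passes only in rows, so rows that repeat a pose let the fingers close. It gives the time, the measured TCP pose, the force, the opening and the grip force at its end, in the units of the state.
- ctrl.state(): the state, without advancing time (a new reading comes with each control period).
- optics.get_image(name): name is "scene" or "side" or "wrist"; returns (picture, depth): 384x512x3 uint8, red, green, blue; 384x512 float32, m along the optical axis (not along the pixel's ray), 0 where there is no reading.
- optics.camera_info(name): a dict with "fovy" (degrees; the focal length in pixels is half the picture's height over the tangent of half this angle, whatever the lens; pixels are square), "cx", "cy" (the principal point, pixels), "D" ([k1, k2, p1, p2, k3] as OpenCV has them; the pictures are not rectified), "extrinsics" (4x4, takes a point from camera to world coordinates); the wrist camera has in their place "mount" (4x4, takes a point from camera to tool coordinates, whose origin is the TCP and whose axes are the flange's). Camera axes: x right, y up, looking along -z (the intrinsics and any distortion apply to the point x, -y, -z); pixel columns grow to the right and rows downward; lengths in m; the calibration is good to about 2 mm. A picture is of the moment at which its call begins: read the wrist's pose just before it. camera_info takes no time and is no camera call.
- job.close_job(): hands the job in; it is judged then, once.
The state is a dict: "time": time; "q": joint angles; "joint_velocities": joint speeds; "tau": joint torques, N m; "position": TCP position; "tool_rot": TCP orientation; "ft_force": force on the tool from outside, world axes, zero at the start; "wrist_torque": the same for the moment, N m; "grip_width": opening from 0.0 (shut) to 1.0 (fully open); "finger_force": force on a finger pad.
Only numpy, scipy, OpenCV 4.12 (cv2) and the standard library are available. Lean on these libraries where they do the work, as an engineer would, in place of code of your own. Each camera call takes 0.05 s, during which the arm holds its last target. There are 200 camera calls.

## Working session

There is one attempt and no reset: what is moved stays moved. The work goes in short steps, Python scripts to look and compute and a tool call to move; the robot and the scene stay as the last step left them, time stands still between calls to the robot, and variables do not carry over. Pictures are saved under pics/ and viewed, at most 10 in all, crops included, and the job is handed in when it is done.

Besides the shell and the picture viewer there is one more tool, called after ">>>" as name([rows], argument=value, ...), one row to a line, values as JSON. move_arm: Moves the arm, as the interface text tells. Its arguments: {"type":"object","properties":{"motion":{"type":"array","items":{"type":"object","properties":{"claw":{"type":"number"},"dp":{"type":"array","items":{"type":"number"}},"rotation":{"type":"array","items":{"type":"number"}}}}},"newtons":{"type":"number"}},"required":["motion"]}

```bash
ls; mkdir -p pics
cat > h.py <<'E'
import numpy as np, cv2
from scipy.spatial.transform import Rotation as R
from plant import ctrl, optics, job
def T(st):
    M=np.eye(4); M[:3,:3]=R.from_rotvec(st["tool_rot"]).as_matrix(); M[:3,3]=st["position"]; return M
def cam(name, st=None):
    c=optics.camera_info(name); f=192/np.tan(np.radians(c["fovy"])/2)
    K=np.array([[f,0,c["cx"]],[0,f,c["cy"]],[0,0,1]])
    E=np.array(c["extrinsics"]) if "extrinsics" in c else T(st)@np.array(c["mount"])
    return K,np.array(c["D"],float),E
def ray(cm,uv):
    K,D,E=cm; p=cv2.undistortPoints(np.array(uv,float).reshape(-1,1,2),K,D).reshape(-1,2)
    d=np.c_[p[:,0],-p[:,1],-np.ones(len(p))]
    return E[:3,3],d@E[:3,:3].T
def atz(cm,uv,z):
    o,d=ray(cm,uv); t=(z-o[2])/d[:,2]; return o+d*t[:,None]
def atdepth(cm,uv,dep):
    o,d=ray(cm,uv); uv=np.array(uv).astype(int).reshape(-1,2); return o+d*dep[uv[:,1],uv[:,0]][:,None]
def cloud(cm,dep):
    v,u=np.mgrid[:384,:512]; o,d=ray(cm,np.c_[u.ravel(),v.ravel()])
    return (o+d*dep.ravel()[:,None]).reshape(384,512,3)
def proj(cm,P):
    K,D,E=cm; Q=(np.linalg.inv(E)@np.c_[np.atleast_2d(P),np.ones(len(np.atleast_2d(P)))].T).T[:,:3]
    return cv2.projectPoints((Q*[1,-1,-1]).reshape(-1,1,3),np.zeros(3),np.zeros(3),K,D)[0].reshape(-1,2)
E
python3 - <<'E'
from h import *
s=ctrl.state(); print(s, ctrl.grasp_offset)
for n in("scene","side"):
    im,d=optics.get_image(n); np.savez(n,im=im,d=d); cv2.imwrite(f"pics/{n}.png",cv2.resize(im[...,::-1],(768,576)))
    print(n,np.array(optics.camera_info(n)["extrinsics"]).round(2).tolist())
E
```

```text
pics
{'time': 0.0, 'q': array([ 1.19720636,  0.38382461,  0.04383412,  1.59960724, -0.01790238,
        1.16121421, -0.04991113]), 'joint_velocities': array([ 0.00038801,  0.00040098,  0.00017232, -0.00163356,  0.00112004,
       -0.00066163, -0.00109672]), 'tau': array([ 8.59879208e-06, -4.33457422e+01,  1.02438658e+00, -2.49512386e+01,
        1.06226548e-02,  1.13030907e-02,  1.30973632e-06]), 'position': array([ 0.17673095, -0.62451163,  0.22987849]), 'tool_rot': array([-3.10916875e+00, -4.31583235e-01,  7.91535558e-04]), 'ft_force': array([ 0.42014768, -0.16529285, -0.05799328]), 'wrist_torque': array([ 0.00484959,  0.02054166, -0.04126894]), 'finger_force': 0.0, 'grip_width': 1.0017713125304972} 0.0187
scene [[-0.63, 0.56, -0.53, 0.1], [-0.77, -0.47, 0.43, 0.6], [-0.01, 0.68, 0.73, 0.73], [0.0, 0.0, 0.0, 1.0]]
side [[-0.92, 0.2, -0.34, 0.24], [-0.4, -0.48, 0.78, 0.9], [-0.01, 0.85, 0.52, 0.55], [0.0, 0.0, 0.0, 1.0]]
```

View pics/scene.png

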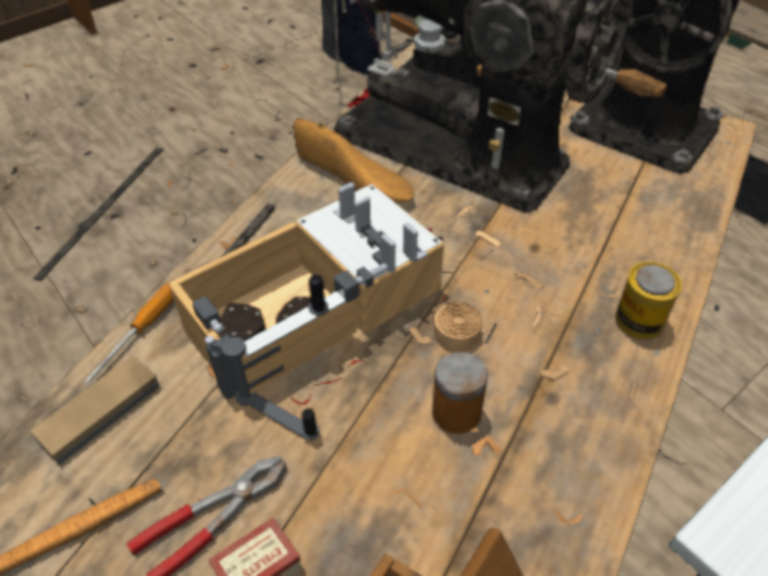

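View pics/side.png

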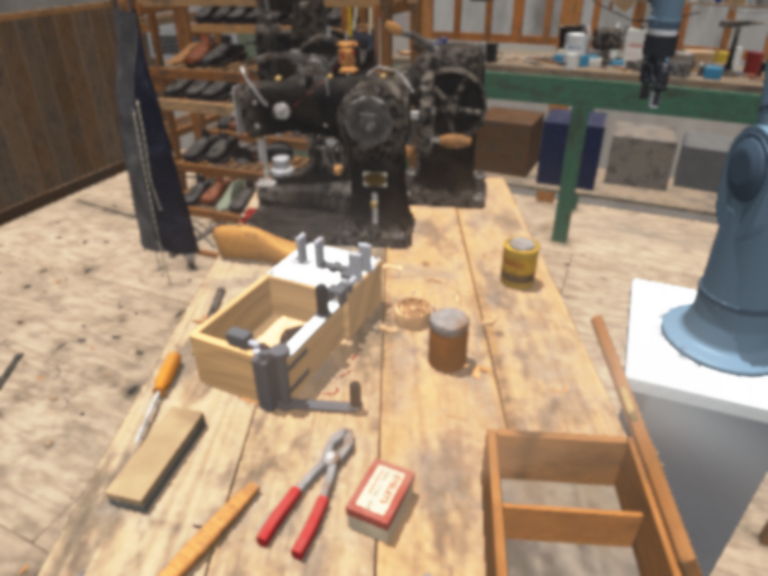

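Run:
```python
from h import *
z=np.load("scene.npz"); cm=cam("scene"); im=z["im"]; C=cloud(cm,z["d"])
P=np.array([[442,241],[371,187],[300,222],[172,288],[206,337]])/1.5
print(atz(cm,P,.09).round(3))
print("post top",atz(cm,[[317/1.5,279/1.5]],.14).round(3), "bumper",atz(cm,[[309/1.5,412/1.5]],.05).round(3))
print("jar", atz(cm,[[460/1.5,367/1.5]],.085).round(3),"strap",atz(cm,[[459/1.5,318/1.5]],.029).round(3))
L=np.array([[347,186],[363,200],[388,236],[411,228]])/1.5
print("lugtops",atz(cm,L,.142).round(3))
m=(abs(C[...,2]-.09)<.006)&(C[...,0]>.3)&(C[...,0]<.9); m[:100]=0
k=np.zeros_like(m);k[110:200,190:300]=1
pts=C[m&k][:,:2]; print(len(pts), pts.min(0),pts.max(0))
print(cv2.minAreaRect((pts*1000).astype(np.float32)))
m=(C[...,2]>.13)&(C[...,2]<.15)&k; n,l,s,c=cv2.connectedComponentsWithStats(m.astype(np.uint8))
for i in range(1,n):
    if s[i,4]>8: print(c[i]*1.5,s[i,4],C[l==i].mean(0).round(3),C[l==i].min(0).round(3),C[l==i].max(0).round(3))
```

```text
[[0.581 0.108 0.09 ]
 [0.729 0.109 0.09 ]
 [0.732 0.23  0.09 ]
 [0.734 0.423 0.09 ]
 [0.637 0.43  0.09 ]]
post top [[0.588 0.3   0.14 ]] bumper [[0.5   0.384 0.05 ]]
jar [[0.419 0.229 0.085]] strap [[0.506 0.143 0.029]]
lugtops [[0.699 0.172 0.142]
 [0.663 0.173 0.142]
 [0.59  0.192 0.142]
 [0.583 0.161 0.142]]
2759 [0.57406568 0.10202984] [0.74305251 0.28650192]
((657.6652221679688, 194.0797119140625), (180.9951629638672, 168.5616455078125), 88.16251373291016)
[345.26712329 189.36986301] 73 [0.7   0.175 0.138] [0.697 0.16  0.13 ] [0.705 0.185 0.143]
[361.23648649 202.66216216] 74 [0.665 0.175 0.138] [0.66  0.164 0.13 ] [0.671 0.186 0.144]
[409.1  230.06] 75 [0.585 0.163 0.138] [0.575 0.158 0.13 ] [0.599 0.166 0.144]
[387.47368421 242.07236842] 76 [0.586 0.197 0.138] [0.577 0.191 0.13 ] [0.6   0.201 0.144]
[314.30232558 281.25      ] 86 [0.59  0.303 0.137] [0.583 0.294 0.131] [0.601 0.311 0.141]
```

```bash
cat >> h.py <<'E'
def show(st):
    M=T(st); print("t",round(st["time"],2),"p",M[:3,3].round(4),"yaw_x",round(np.degrees(np.arctan2(M[1,0],M[0,0])),2),"zax",M[:3,2].round(3),"F",st["ft_force"].round(1),"g",round(st["grip_width"]*.0854,4),round(float(st["finger_force"]),1))
def go(p,yaw,st=None):
    """shift and turn in tool axes to reach p with tool pointing down, tool x at yaw (deg) in world"""
    st=st or ctrl.state(); M=T(st); show(st)
    y=np.radians(yaw); x=np.array([np.cos(y),np.sin(y),0]); z=np.array([0,0,-1.]); G=np.c_[x,np.cross(z,x),z]
    print("dp",(M[:3,:3].T@(np.array(p)-M[:3,3])).round(4),"rot",R.from_matrix(M[:3,:3].T@G).as_rotvec().round(4))
E
python3 - <<'E'
from h import *
z=np.load("scene.npz"); C=cloud(cam("scene"),z["d"])
for h in(.05,.15,.25,.35):
  m=(C[...,2]>h)&(abs(C[...,0]-.5)<.6)&(C[...,1]<.1)&(C[...,1]>-.8); p=C[m]; print(h,len(p),p.min(0).round(2) if len(p) else '',p.max(0).round(2) if len(p) else '')
p=C[(C[...,2]>.12)&(C[...,0]<1.0)&(C[...,1]<.1)&(C[...,1]>-.8)&(C[...,0]>.2)];print(len(p),np.percentile(p,[1,5,20],axis=0).round(2) if len(p) else '')
go([.45,-.2,.3],0)
go([.60,.18,.30],0)
print(optics.camera_info("wrist")["mount"])
E
```

```text
0.05 20148 [ 0.33 -0.5   0.05] [1.05 0.09 0.34]
0.15 11389 [ 0.52 -0.49  0.15] [ 0.98 -0.05  0.34]
0.25 5684 [ 0.52 -0.49  0.25] [ 0.91 -0.06  0.34]
0.35 0  
12618 [[ 0.53 -0.44  0.12]
 [ 0.55 -0.39  0.14]
 [ 0.58 -0.36  0.18]]
t 0.1 p [ 0.1768 -0.6246  0.23  ] yaw_x 15.81 zax [-0.001  0.002 -1.   ] F [ 0.  -0.4 -0.7] g 0.0857 0.0
dp [ 0.3786 -0.3343 -0.0692] rot [-0.0024  0.0004  0.2759]
t 0.1 p [ 0.1768 -0.6246  0.23  ] yaw_x 15.81 zax [-0.001  0.002 -1.   ] F [ 0.  -0.4 -0.7] g 0.0857 0.0
dp [ 0.6264 -0.6591 -0.0685] rot [-0.0024  0.0004  0.2759]
[[ 4.94931860e-04  9.63750426e-01  2.66804933e-01  6.87332812e-02]
 [ 9.99999706e-01 -3.20753872e-04 -6.96407794e-04 -1.05991634e-03]
 [-5.85584592e-04  2.66805199e-01 -9.63750301e-01 -1.42443893e-01]
 [ 0.00000000e+00  0.00000000e+00  0.00000000e+00  1.00000000e+00]]
```

Run:
```python
from h import *
go([.37,-.46,.32],55)
```

```text
t 0.1 p [ 0.1768 -0.6246  0.23  ] yaw_x 15.81 zax [-0.001  0.002 -1.   ] F [ 0.  -0.4 -0.7] g 0.0857 0.0
dp [ 0.2308 -0.106  -0.0898] rot [-0.0023 -0.0007 -0.6841]
```

>>> move_arm([
  {"dp": [0.03,-0.015,-0.02],"rotation": [0,0,-0.13],"claw": 0.085},
  {"dp": [0.07,-0.03,-0.04],"rotation": [0,0,-0.27],"claw": 0.085},
  {"dp": [0.11,-0.05,-0.06],"rotation": [0,0,-0.4],"claw": 0.085},
  {"dp": [0.15,-0.07,-0.08],"rotation": [0,0,-0.54],"claw": 0.085},
  {"dp": [0.19,-0.09,-0.09],"rotation": [0,0,-0.68],"claw": 0.085},
])

```text
time: 0.6
position: [0.3368, -0.4863, 0.3231]
tool_rot: [2.783, 1.451, 0.001]
ft_force: [0.1, -0.6, 0.4]
grip_width: 0.994
finger_force: 0.0
```

Run:
```python
from h import *
go([.38,-.35,.33],90);go([.4,-.27,.33],90)
```

```text
t 0.6 p [ 0.3368 -0.4863  0.3231] yaw_x 55.08 zax [ 0.001 -0.002 -1.   ] F [ 0.1 -0.6  0.4] g 0.0848 0.0
dp [ 0.1364 -0.0426 -0.0071] rot [ 0.0021  0.0016 -0.6095]
t 0.6 p [ 0.3368 -0.4863  0.3231] yaw_x 55.08 zax [ 0.001 -0.002 -1.   ] F [ 0.1 -0.6  0.4] g 0.0848 0.0
dp [ 0.2135 -0.072  -0.0073] rot [ 0.0021  0.0016 -0.6095]
```

>>> move_arm([
  {"dp": [0.04,-0.015,0],"rotation": [0,0,-0.12],"claw": 0.085},
  {"dp": [0.08,-0.03,0],"rotation": [0,0,-0.24],"claw": 0.085},
  {"dp": [0.12,-0.042,0],"rotation": [0,0,-0.36],"claw": 0.085},
  {"dp": [0.165,-0.057,0],"rotation": [0,0,-0.49],"claw": 0.085},
  {"dp": [0.21,-0.072,0],"rotation": [0,0,-0.609],"claw": 0.085},
])

```text
time: 1.1
position: [0.3975, -0.2721, 0.3208]
tool_rot: [-2.223, -2.219, 0.0]
ft_force: [1.9, -0.6, -0.2]
grip_width: 0.997
finger_force: 0.0
```

>>> move_arm([
  {"dp": [0.045,0,0],"claw": 0.085},
  {"dp": [0.09,0,0],"claw": 0.085},
  {"dp": [0.135,0,0],"claw": 0.085},
  {"dp": [0.18,0.005,0],"claw": 0.085},
  {"dp": [0.225,0.01,0],"claw": 0.085},
])

```text
invalid input
```

>>> move_arm([
  {"dp": [0.03,0.03,0],"claw": 0.085},
  {"dp": [0.06,0.06,0],"claw": 0.085},
  {"dp": [0.08,0.1,0],"claw": 0.085},
  {"dp": [0.1,0.14,0],"claw": 0.085},
  {"dp": [0.12,0.18,0],"claw": 0.085},
])

```text
invalid input
```

Run:
```python
from h import *
s=ctrl.state(); show(s)
im,d=optics.get_image("wrist"); np.savez("w1",im=im,d=d,pos=s["position"],rot=s["tool_rot"]); cv2.imwrite("pics/w1.png",cv2.resize(im[...,::-1],(768,576)))
```

```text
t 1.1 p [ 0.3975 -0.2721  0.3208] yaw_x 89.91 zax [-0.001  0.    -1.   ] F [ 1.9 -0.6 -0.2] g 0.0851 0.0
```

View pics/w1.png

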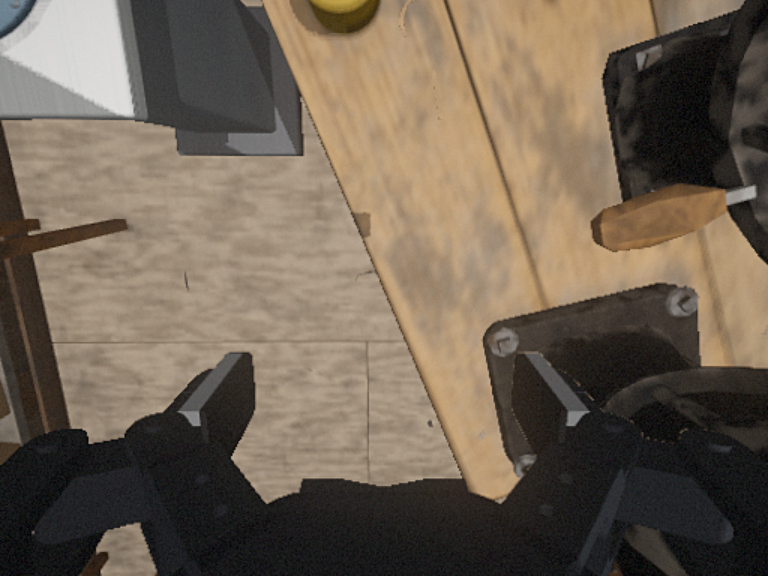

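The wrist image shows the bench with the crank handle to the right (600,220) and the yellow tin at top (345,5); the tote isn't in view because the rows without a rotation were refused.

>>> move_arm([
  {"dp": [0.045,0,0],"rotation": [0,0,0],"claw": 0.085},
  {"dp": [0.09,0,0],"rotation": [0,0,0],"claw": 0.085},
  {"dp": [0.135,0,0],"rotation": [0,0,0],"claw": 0.085},
  {"dp": [0.18,0.005,0],"rotation": [0,0,0],"claw": 0.085},
  {"dp": [0.225,0.01,0],"rotation": [0,0,0],"claw": 0.085},
])

```text
time: 1.65
position: [0.4084, -0.0476, 0.321]
tool_rot: [2.229, 2.214, -0.001]
ft_force: [0.0, -0.1, -0.1]
grip_width: 0.995
finger_force: 0.0
```

>>> move_arm([
  {"dp": [0.03,0.03,0],"rotation": [0,0,0],"claw": 0.085},
  {"dp": [0.06,0.06,0],"rotation": [0,0,0],"claw": 0.085},
  {"dp": [0.08,0.1,0],"rotation": [0,0,0],"claw": 0.085},
  {"dp": [0.1,0.14,0],"rotation": [0,0,0],"claw": 0.085},
  {"dp": [0.12,0.18,0],"rotation": [0,0,0],"claw": 0.085},
])

```text
time: 2.15
position: [0.5911, 0.0699, 0.3207]
tool_rot: [-2.23, -2.213, 0.001]
ft_force: [-0.1, 0.1, 0.9]
grip_width: 0.997
finger_force: 0.0
```

Run:
```python
from h import *
s=ctrl.state(); show(s)
im,d=optics.get_image("wrist"); np.savez("w2",im=im,d=d,pos=s["position"],rot=s["tool_rot"]); cv2.imwrite("pics/w2.png",cv2.resize(im[...,::-1],(768,576)))
```

```text
t 2.15 p [0.5911 0.0699 0.3207] yaw_x 89.57 zax [-0.001 -0.    -1.   ] F [-0.1  0.1  0.9] g 0.0851 0.0
```

View pics/w2.png

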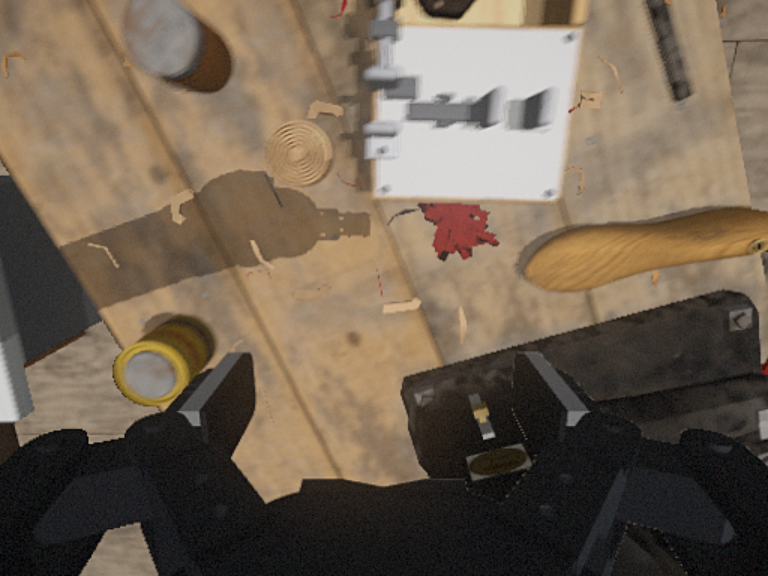

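Run:
```python
from h import *
z=np.load("w2.npz"); cm=cam("wrist",dict(position=z["pos"],tool_rot=z["rot"])); C=cloud(cm,z["d"])
print(atz(cm,np.array([[375,198],[558,201],[584,25]])/1.5,.09).round(4))
m=(C[...,2]>.136)&(C[...,2]<.15)&(C[...,1]>.1)&(C[...,0]>.54)&(C[...,0]<.75); n,l,s,c=cv2.connectedComponentsWithStats(m.astype(np.uint8))
for i in range(1,n):
    if s[i,4]>8: print(c[i]*1.5,s[i,4],C[l==i].mean(0).round(4),C[l==i].min(0).round(4),C[l==i].max(0).round(4))
m=(abs(C[...,2]-.09)<.003)&(C[...,1]>.08)&(C[...,1]<.245)&(C[...,0]>.5)&(C[...,0]<.78)
print(m.sum(),C[m][:,2].mean(),cv2.minAreaRect((C[m][:,:2]*1000).astype(np.float32)))
im=z["im"][0:150,210:400,::-1]; cv2.imwrite("pics/w2c.png",cv2.resize(im,(760,600),interpolation=cv2.INTER_CUBIC))
```

```text
[[0.5855 0.1115 0.09  ]
 [0.7403 0.1077 0.09  ]
 [0.7456 0.2386 0.09  ]]
[379.3857868   75.31979695] 197 [0.5905 0.1967 0.1409] [0.5793 0.1929 0.1361] [0.6019 0.201  0.1431]
[491.0106383  107.95212766] 188 [0.6674 0.1755 0.1409] [0.6639 0.1641 0.136 ] [0.6721 0.1871 0.1435]
[541.94724771 108.91513761] 218 [0.7025 0.1745 0.1408] [0.6985 0.1627 0.1361] [0.7077 0.187  0.1438]
[378.13636364 129.08522727] 176 [0.5893 0.1626 0.1409] [0.5774 0.1587 0.1368] [0.6008 0.1668 0.1432]
12541 0.09071911029362373 ((659.82861328125, 177.04364013671875), (140.5092315673828, 163.07501220703125), 88.1969985961914)
```

View pics/w2c.png

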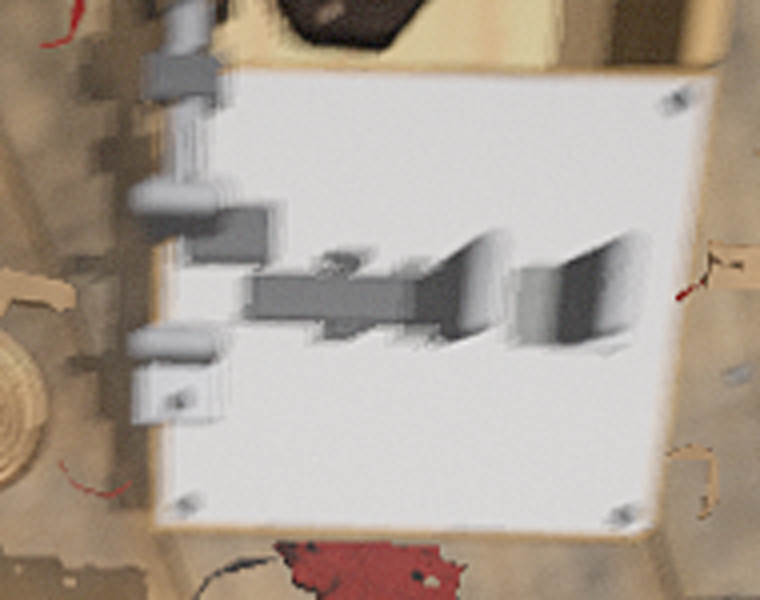

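Lugs are clear in the crop: bolt lugs at (178,195)/(178,345), safety lugs at (480,270)/(610,280) of the crop; the depth gives them at the right height and 35 mm spacing. The tote yaw is about -1.8°.

Run:
```python
from h import *
go([.692,.1748,.20],88.2); go([.692,.1748,.108],88.2)
```

```text
t 2.2 p [0.5963 0.0746 0.3178] yaw_x 89.78 zax [ 0.001  0.01  -1.   ] F [ 5.6  1.8 -1.5] g 0.0847 0.0
dp [0.0995 0.0952 0.1188] rot [ 0.0009 -0.0095  0.0276]
t 2.2 p [0.5963 0.0746 0.3178] yaw_x 89.78 zax [ 0.001  0.01  -1.   ] F [ 5.6  1.8 -1.5] g 0.0847 0.0
dp [0.0986 0.0951 0.2108] rot [ 0.0009 -0.0095  0.0276]
```

>>> move_arm([
  {"dp": [0.02,0.02,0.02],"rotation": [0,0,0.01],"claw": 0.085},
  {"dp": [0.05,0.045,0.05],"rotation": [0,0,0.025],"claw": 0.085},
  {"dp": [0.08,0.075,0.08],"rotation": [0,0,0.028],"claw": 0.085},
  {"dp": [0.1,0.096,0.1],"rotation": [0,0,0.028],"claw": 0.085},
  {"dp": [0.1,0.096,0.1],"rotation": [0,0,0.028],"claw": 0.085},
])

```text
time: 2.7
position: [0.6843, 0.1725, 0.2144]
tool_rot: [-2.248, -2.183, 0.009]
ft_force: [-1.8, -1.2, -0.4]
grip_width: 0.994
finger_force: 0.0
```

>>> move_arm([
  {"dp": [0,0,0],"rotation": [0,0,0],"claw": 0.085},
  {"dp": [0,0,0],"rotation": [0,0,0],"claw": 0.085},
])

```text
time: 2.9
position: [0.6866, 0.168, 0.2223]
tool_rot: [2.259, 2.181, 0.001]
ft_force: [0.5, 0.4, 1.0]
grip_width: 0.995
finger_force: 0.0
```

```bash
cat > lugs.py <<'E'
from h import *
import sys
s=ctrl.state(); show(s)
im,d=optics.get_image("wrist"); np.savez(sys.argv[1],im=im,d=d,pos=s["position"],rot=s["tool_rot"]); cv2.imwrite(f"pics/{sys.argv[1]}.png",cv2.resize(im[...,::-1],(768,576)))
cm=cam("wrist",s); C=cloud(cm,d)
m=(C[...,2]>.134)&(C[...,2]<.15)&(C[...,1]>.1)&(C[...,0]>.5)&(C[...,0]<.75); n,l,q,c=cv2.connectedComponentsWithStats(m.astype(np.uint8))
for i in range(1,n):
    if q[i,4]>20: print(c[i]*1.5,q[i,4],C[l==i].mean(0).round(4),C[l==i].min(0).round(4),C[l==i].max(0).round(4))
E
python3 lugs.py w3; python3 -c "
from h import *
go([.692,.1748,.108],88.2)"
```

```text
t 2.9 p [0.6866 0.168  0.2223] yaw_x 87.97 zax [ 0.001 -0.001 -1.   ] F [0.5 0.4 1. ] g 0.085 0.0
[169.99681529  20.3455414 ] 628 [0.5948 0.303  0.1388] [0.5857 0.295  0.134 ] [0.6027 0.3113 0.1419]
[197.26807229 247.33283133] 332 [0.5915 0.1983 0.1404] [0.5794 0.1936 0.1341] [0.6023 0.2022 0.1434]
[347.26630435 280.5       ] 276 [0.6688 0.1777 0.1408] [0.6644 0.1658 0.1348] [0.6727 0.1885 0.1433]
[411.75535714 280.06071429] 280 [0.7033 0.1767 0.1408] [0.6995 0.1645 0.1345] [0.7073 0.1875 0.1434]
[204.19526627 309.47485207] 338 [0.59   0.164  0.1402] [0.5779 0.1592 0.1341] [0.601  0.1676 0.1435]
t 2.95 p [0.6868 0.1677 0.223 ] yaw_x 87.95 zax [ 0.002 -0.001 -1.   ] F [ 0.  -0.3 -0.6] g 0.0844 0.0
dp [0.0074 0.0047 0.115 ] rot [ 0.0024  0.0008 -0.0044]
```

>>> move_arm([
  {"dp": [0.009,0.006,0.03],"rotation": [0,0,-0.004],"claw": 0.085},
  {"dp": [0.009,0.006,0.06],"rotation": [0,0,-0.004],"claw": 0.085},
  {"dp": [0.009,0.006,0.09],"rotation": [0,0,-0.004],"claw": 0.085},
  {"dp": [0.009,0.006,0.115],"rotation": [0,0,-0.004],"claw": 0.085},
  {"dp": [0.009,0.006,0.115],"rotation": [0,0,-0.004],"claw": 0.085},
])

```text
time: 3.45
position: [0.6901, 0.1747, 0.1033]
tool_rot: [-2.255, -2.185, 0.011]
ft_force: [-0.7, -0.1, -0.5]
grip_width: 1.0
finger_force: 0.0
```

>>> move_arm([
  {"dp": [0,0,0],"rotation": [0,0,0],"claw": 0.06},
  {"dp": [0,0,0],"rotation": [0,0,0],"claw": 0.06},
  {"dp": [0,0,0],"rotation": [0,0,0],"claw": 0.06},
], newtons=30)

```text
time: 3.75
position: [0.6939, 0.1784, 0.1092]
tool_rot: [2.254, 2.186, 0.005]
ft_force: [-0.3, -0.5, 0.3]
grip_width: 0.701
finger_force: 0.2
```

```bash
python3 -c "
from h import *
go([.693,.1768,.108],88.2)"
```

```text
t 3.75 p [0.6939 0.1784 0.1092] yaw_x 88.26 zax [ 0.004  0.001 -1.   ] F [-0.3 -0.5  0.3] g 0.0599 0.2
dp [-0.0017 -0.0008  0.0012] rot [ 0.0036 -0.001   0.0011]
```

Well placed; squeeze.

>>> move_arm([
  {"dp": [0,0,0],"rotation": [0,0,0],"claw": 0.03},
  {"dp": [0,0,0],"rotation": [0,0,0],"claw": 0.02},
  {"dp": [0,0,0],"rotation": [0,0,0],"claw": 0.02},
  {"dp": [0,0,0],"rotation": [0,0,0],"claw": 0.02},
  {"dp": [0,0,0],"rotation": [0,0,0],"claw": 0.02},
], newtons=30)

```text
time: 4.25
position: [0.6919, 0.1792, 0.1075]
tool_rot: [-2.253, -2.187, 0.0]
ft_force: [-5.5, -0.2, 5.8]
grip_width: 0.343
finger_force: 34.7
```

>>> move_arm([
  {"dp": [0,0,0],"rotation": [0,0,0],"claw": 0.02},
  {"dp": [0,0,0],"rotation": [0,0,0],"claw": 0.02},
  {"dp": [0,0,0],"rotation": [0,0,0],"claw": 0.02},
])

```text
time: 4.55
position: [0.6919, 0.1792, 0.1075]
tool_rot: [-2.253, -2.187, 0.0]
ft_force: [-4.5, 1.0, 5.6]
grip_width: 0.341
finger_force: 34.7
```

```bash
python3 -c "
from h import *
show(ctrl.state())"
```

```text
t 4.55 p [0.6919 0.1792 0.1075] yaw_x 88.3 zax [-0.001  0.001 -1.   ] F [-4.5  1.   5.6] g 0.0291 34.7
```

>>> move_arm([
  {"dp": [0,0,0],"rotation": [0,0,0],"claw": 0.085},
  {"dp": [0,0,0],"rotation": [0,0,0],"claw": 0.085},
  {"dp": [0,0,0],"rotation": [0,0,0],"claw": 0.085},
  {"dp": [0,0,0],"rotation": [0,0,0],"claw": 0.085},
])

```text
time: 4.95
position: [0.6932, 0.1776, 0.1061]
tool_rot: [2.255, 2.187, 0.001]
ft_force: [0.2, -0.0, 0.4]
grip_width: 0.985
finger_force: 0.0
```

>>> move_arm([
  {"dp": [0,0,-0.03],"rotation": [0,0,0],"claw": 0.085},
  {"dp": [0,0,-0.07],"rotation": [0,0,0],"claw": 0.085},
  {"dp": [0,0,-0.1],"rotation": [0,0,0.14],"claw": 0.085},
  {"dp": [0,-0.015,-0.11],"rotation": [0,0,0.28],"claw": 0.085},
  {"dp": [0,-0.03,-0.11],"rotation": [0,0,0.42],"claw": 0.085},
])

```text
time: 5.45
position: [0.6646, 0.1798, 0.2198]
tool_rot: [2.665, 1.66, 0.011]
ft_force: [-0.1, 0.2, -0.6]
grip_width: 0.994
finger_force: 0.0
```

```bash
python3 -c "
from h import *
go([.5905,.174,.22],-1.8)"
```

```text
t 5.45 p [0.6646 0.1798 0.2198] yaw_x 63.85 zax [ 0.006  0.002 -1.   ] F [-0.1  0.2 -0.6] g 0.0849 0.0
dp [-0.0379 -0.064  -0.0007] rot [ 0.0013 -0.0071  1.1457]
```

>>> move_arm([
  {"dp": [-0.01,-0.02,0],"rotation": [0,0,0.14],"claw": 0.085},
  {"dp": [-0.02,-0.04,0],"rotation": [0,0,0.28],"claw": 0.085},
  {"dp": [-0.03,-0.055,0],"rotation": [0,0,0.42],"claw": 0.085},
  {"dp": [-0.038,-0.064,0],"rotation": [0,0,0.56],"claw": 0.085},
  {"dp": [-0.038,-0.064,0],"rotation": [0,0,0.7],"claw": 0.085},
])

```text
time: 5.95
position: [0.587, 0.1724, 0.2164]
tool_rot: [3.073, 0.649, -0.001]
ft_force: [1.2, -1.1, 0.6]
grip_width: 0.994
finger_force: 0.0
```

>>> move_arm([
  {"dp": [0,0,0],"rotation": [0,0,0.14],"claw": 0.085},
  {"dp": [0,0,0],"rotation": [0,0,0.28],"claw": 0.085},
  {"dp": [0,0,0],"rotation": [0,0,0.42],"claw": 0.085},
  {"dp": [0,0,0],"rotation": [0,0,0.446],"claw": 0.085},
  {"dp": [0,0,0],"rotation": [0,0,0.446],"claw": 0.085},
])

```text
time: 6.45
position: [0.5886, 0.1727, 0.2163]
tool_rot: [3.141, -0.036, 0.001]
ft_force: [-0.4, -0.1, 0.2]
grip_width: 0.996
finger_force: 0.0
```

>>> move_arm([
  {"dp": [0,0,0],"rotation": [0,0,0],"claw": 0.085},
])

```text
time: 6.55
position: [0.5885, 0.1726, 0.2163]
tool_rot: [-3.141, 0.036, -0.0]
ft_force: [-0.5, 0.4, -0.7]
grip_width: 0.995
finger_force: 0.0
```

```bash
python3 lugs.py w4; python3 -c "
from h import *
go([.5905,.174,.108],-1.8)"
```

```text
t 6.55 p [0.5885 0.1726 0.2163] yaw_x -1.32 zax [ 0.  0. -1.] F [-0.5  0.4 -0.7] g 0.085 0.0
[375.36155378  60.25398406] 502 [0.7027 0.1747 0.1407] [0.6987 0.1631 0.134 ] [0.7078 0.1866 0.1437]
[374.9261658  111.72668394] 386 [0.681  0.1755 0.1411] [0.6772 0.1641 0.1343] [0.6848 0.1876 0.1434]
[339.02435065 294.72564935] 308 [0.5916 0.1969 0.1404] [0.5795 0.1931 0.1341] [0.6027 0.2017 0.1429]
[404.16666667 295.46354167] 288 [0.5906 0.1626 0.1407] [0.5775 0.1588 0.1341] [0.6015 0.1669 0.143 ]
[139.53716216 293.19594595] 444 [0.5944 0.3019 0.1387] [0.585  0.2943 0.134 ] [0.6029 0.3118 0.1415]
t 6.6 p [0.5885 0.1726 0.2163] yaw_x -1.35 zax [ 0.  0. -1.] F [ 0.2  0.4 -0. ] g 0.0848 0.0
dp [ 0.0019 -0.0014  0.1083] rot [-0.0001 -0.0001  0.0079]
```

>>> move_arm([
  {"dp": [0.002,0,0.03],"rotation": [0,0,0.008],"claw": 0.085},
  {"dp": [0.002,0,0.06],"rotation": [0,0,0.008],"claw": 0.085},
  {"dp": [0.002,0,0.085],"rotation": [0,0,0.008],"claw": 0.085},
  {"dp": [0.002,0,0.107],"rotation": [0,0,0.008],"claw": 0.085},
  {"dp": [0.002,0,0.107],"rotation": [0,0,0.008],"claw": 0.085},
])

```text
time: 7.1
position: [0.5874, 0.1712, 0.1054]
tool_rot: [3.139, -0.051, -0.012]
ft_force: [-0.4, -0.6, 0.1]
grip_width: 0.996
finger_force: 0.0
```

>>> move_arm([
  {"dp": [0,0,0],"rotation": [0,0,0],"claw": 0.06},
  {"dp": [0,0,0],"rotation": [0,0,0],"claw": 0.06},
  {"dp": [0,0,0],"rotation": [0,0,0],"claw": 0.06},
], newtons=30)

```text
time: 7.4
position: [0.5919, 0.1731, 0.1112]
tool_rot: [-3.14, 0.052, -0.005]
ft_force: [-0.1, -0.5, -0.2]
grip_width: 0.699
finger_force: 0.0
```

```bash
python3 -c "
from h import *
go([.5908,.1727,.108],-1.8)"
```

```text
t 7.4 p [0.5919 0.1731 0.1112] yaw_x -1.89 zax [ 0.003  0.001 -1.   ] F [-0.1 -0.5 -0.2] g 0.0597 0.0
dp [-0.001   0.0004  0.0032] rot [-0.0012 -0.0033 -0.0016]
```

>>> move_arm([
  {"dp": [0,0,0.002],"rotation": [0,0,0],"claw": 0.03},
  {"dp": [0,0,0.002],"rotation": [0,0,0],"claw": 0.02},
  {"dp": [0,0,0.002],"rotation": [0,0,0],"claw": 0.02},
  {"dp": [0,0,0.002],"rotation": [0,0,0],"claw": 0.02},
  {"dp": [0,0,0.002],"rotation": [0,0,0],"claw": 0.02},
], newtons=30)

```text
time: 7.9
position: [0.5919, 0.1724, 0.1097]
tool_rot: [3.141, -0.052, 0.005]
ft_force: [-2.0, -1.3, 7.2]
grip_width: 0.343
finger_force: 33.3
```

>>> move_arm([
  {"dp": [0,0,0],"rotation": [0,0,0],"claw": 0.02},
  {"dp": [0,0,0],"rotation": [0,0,0],"claw": 0.02},
  {"dp": [0,0,0],"rotation": [0,0,0],"claw": 0.02},
])

```text
time: 8.2
position: [0.5919, 0.1724, 0.1097]
tool_rot: [3.141, -0.052, 0.005]
ft_force: [-1.5, -0.1, 7.1]
grip_width: 0.341
finger_force: 33.3
```

>>> move_arm([
  {"dp": [0,0,0],"rotation": [0,0,0],"claw": 0.085},
  {"dp": [0,0,0],"rotation": [0,0,0],"claw": 0.085},
  {"dp": [0,0,0],"rotation": [0,0,0],"claw": 0.085},
  {"dp": [0,0,0],"rotation": [0,0,0],"claw": 0.085},
])

```text
time: 8.6
position: [0.5901, 0.1722, 0.1068]
tool_rot: [3.141, -0.052, -0.001]
ft_force: [-0.2, 0.0, 0.5]
grip_width: 0.985
finger_force: 0.0
```

>>> move_arm([
  {"dp": [0,0,-0.03],"rotation": [0,0,0],"claw": 0.085},
  {"dp": [0,0,-0.07],"rotation": [0,0,0],"claw": 0.085},
  {"dp": [0,0,-0.1],"rotation": [0,0,-0.14],"claw": 0.085},
  {"dp": [0,-0.02,-0.11],"rotation": [0,0,-0.28],"claw": 0.085},
  {"dp": [0,-0.04,-0.11],"rotation": [0,0,-0.42],"claw": 0.085},
])

```text
time: 9.1
position: [0.5939, 0.2124, 0.2204]
tool_rot: [3.082, 0.609, 0.009]
ft_force: [-0.4, 0.5, -0.6]
grip_width: 0.996
finger_force: 0.0
```

```bash
python3 -c "
from h import *
go([.594,.26,.22],88.2)"
```

```text
t 9.1 p [0.5939 0.2124 0.2204] yaw_x 22.34 zax [ 0.005  0.001 -1.   ] F [-0.4  0.5 -0.6] g 0.0851 0.0
dp [ 0.0182 -0.0439  0.0004] rot [ 0.0042 -0.004  -1.1494]
```

>>> move_arm([
  {"dp": [0.004,-0.01,0],"rotation": [0,0,-0.14],"claw": 0.085},
  {"dp": [0.008,-0.02,0],"rotation": [0,0,-0.28],"claw": 0.085},
  {"dp": [0.012,-0.028,0],"rotation": [0,0,-0.42],"claw": 0.085},
  {"dp": [0.012,-0.028,0],"rotation": [0,0,-0.56],"claw": 0.085},
  {"dp": [0.012,-0.028,0],"rotation": [0,0,-0.7],"claw": 0.085},
])

```text
time: 9.6
position: [0.592, 0.2434, 0.2169]
tool_rot: [-2.683, -1.633, 0.001]
ft_force: [0.0, -0.7, 0.5]
grip_width: 0.998
finger_force: 0.0
```

>>> move_arm([
  {"dp": [0,0,0],"rotation": [0,0,-0.14],"claw": 0.085},
  {"dp": [0,0,0],"rotation": [0,0,-0.28],"claw": 0.085},
  {"dp": [0,0,0],"rotation": [0,0,-0.42],"claw": 0.085},
  {"dp": [0,0,0],"rotation": [0,0,-0.45],"claw": 0.085},
  {"dp": [0,0,0],"rotation": [0,0,-0.45],"claw": 0.085},
])

```text
time: 10.1
position: [0.5923, 0.2427, 0.2169]
tool_rot: [-2.261, -2.181, 0.001]
ft_force: [0.1, 0.4, -0.1]
grip_width: 0.997
finger_force: 0.0
```

```bash
python3 lugs.py w5; python3 -c "
from h import *
go([.594,.3028,.101],88.2)"
```

```text
t 10.1 p [0.5923 0.2427 0.2169] yaw_x 87.93 zax [-0.001 -0.    -1.   ] F [ 0.1  0.4 -0.1] g 0.0852 0.0
[379.82534247 180.44178082] 438 [0.5937 0.3041 0.139 ] [0.5853 0.2953 0.1348] [0.6025 0.3122 0.1413]
[585.2  387.75] 30 [0.7051 0.1862 0.1386] [0.7024 0.1835 0.1341] [0.7076 0.1876 0.1418]
[380.99056604 395.14622642] 318 [0.59   0.1861 0.14  ] [0.5779 0.1809 0.1341] [0.6019 0.1891 0.143 ]
[381.01470588 428.51470588] 306 [0.5892 0.1645 0.1398] [0.5776 0.1588 0.134 ] [0.6007 0.1674 0.1432]
t 10.15 p [0.5923 0.2427 0.217 ] yaw_x 87.92 zax [-0. -0. -1.] F [ 0.4 -0.2  0.4] g 0.0852 0.0
dp [ 0.0601 -0.0004  0.116 ] rot [-0.0004  0.0001 -0.0049]
```

View pics/w5.png

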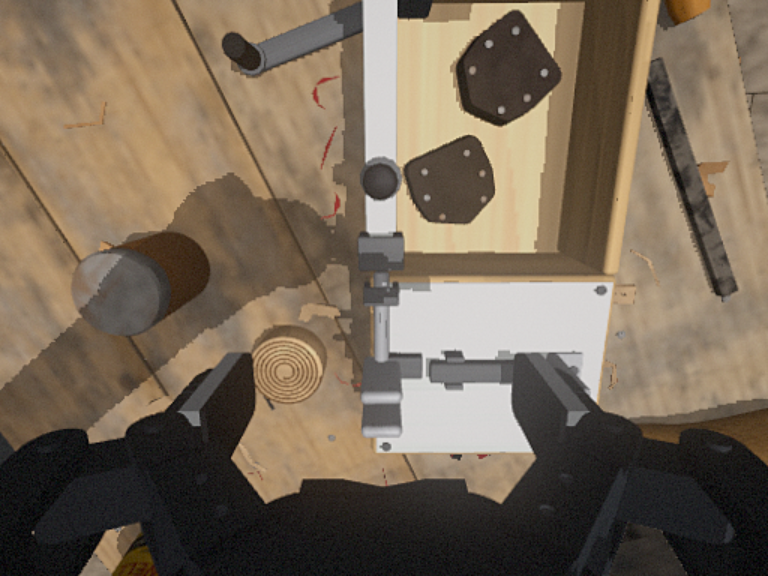

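The picture shows the post at (380,180), the drawn bolt lugs at (381,395)/(381,428), and the bumper top at (240,46). Both catches are shut.

>>> move_arm([
  {"dp": [0.03,0.001,0.0],"rotation": [0,0,-0.005],"claw": 0.085},
  {"dp": [0.061,0.0015,0.02],"rotation": [0,0,-0.005],"claw": 0.085},
  {"dp": [0.061,0.0015,0.06],"rotation": [0,0,-0.005],"claw": 0.085},
  {"dp": [0.061,0.0015,0.09],"rotation": [0,0,-0.005],"claw": 0.06},
  {"dp": [0.061,0.0015,0.113],"rotation": [0,0,-0.005],"claw": 0.05},
])

```text
time: 10.65
position: [0.5948, 0.3035, 0.1017]
tool_rot: [-2.254, -2.188, 0.004]
ft_force: [-0.3, -0.9, 0.0]
grip_width: 0.688
finger_force: 0.0
```

>>> move_arm([
  {"dp": [0,0,0],"rotation": [0,0,0],"claw": 0.04},
  {"dp": [0,0,0],"rotation": [0,0,0],"claw": 0.04},
])

```text
time: 10.85
position: [0.5959, 0.3039, 0.1044]
tool_rot: [-2.254, -2.188, 0.001]
ft_force: [0.3, -0.7, -0.4]
grip_width: 0.469
finger_force: 0.0
```

```bash
python3 -c "
from h import *
go([.594,.3037,.103],88.2)
z=np.load('w5.npz'); cm=cam('wrist',dict(position=z['pos'],tool_rot=z['rot']))
b=atz(cm,np.array([[240,46]])/1.5,.05)[0]
u=np.array([.0314,.9995]); p=np.array([.594,.3037]); h=p+.115*u; d=b[:2]-h
e=d@np.array([.9995,-.0314]),d@u; r=np.hypot(*e); print(b,h,r,np.arctan2(-e[0],-e[1])-np.arcsin(.015/.1))
"
```

```text
t 10.85 p [0.5959 0.3039 0.1044] yaw_x 88.29 zax [-0. -0. -1.] F [ 0.3 -0.7 -0.4] g 0.04 0.0
dp [-0.0003 -0.0019  0.0014] rot [-0.0004  0.0002  0.0015]
[0.50696992 0.38707555 0.05      ] [0.597611  0.4186425] 0.09597995038534085 1.053696008539332
```

>>> move_arm([
  {"dp": [0,-0.001,0],"rotation": [0,0,0],"claw": 0.005},
  {"dp": [0,-0.002,0],"rotation": [0,0,0],"claw": 0.005},
  {"dp": [0,-0.002,0],"rotation": [0,0,0],"claw": 0.005},
  {"dp": [0,-0.002,0],"rotation": [0,0,0],"claw": 0.005},
  {"dp": [0,-0.002,0],"rotation": [0,0,0],"claw": 0.005},
], newtons=30)

```text
time: 11.35
position: [0.5929, 0.305, 0.1067]
tool_rot: [-2.252, -2.189, 0.0]
ft_force: [-4.3, -2.5, 6.6]
grip_width: 0.202
finger_force: 30.0
```

```bash
cat > arc.py <<'E'
from h import *
import sys
# a0 = current commanded angle; rows in tool axes (x,y) for each further angle
a0=float(sys.argv[1]); A=[float(v) for v in sys.argv[2:]]
st=ctrl.state(); show(st); M=T(st)
ux=np.array([.9995,-.0314]);uy=np.array([.0314,.9995]); h=np.array([.594,.3037])+.115*uy
pos=lambda a:h-.115*(np.sin(a)*ux+np.cos(a)*uy)
v=M[:2,3]-h; print("a meas",round(float(np.arctan2(-v@ux,-v@uy)),3),"r",round(float(np.hypot(*v)),4),"tang F",round(float(st["ft_force"][:2]@(-np.cos(a0)*ux+np.sin(a0)*uy)),1))
psi=np.radians(88.2)-a0; tx=np.array([np.cos(psi),np.sin(psi)]); ty=np.array([np.sin(psi),-np.cos(psi)])
for a in A:
    d=pos(a)-pos(a0); print(a,"dp",round(d@tx,4),round(d@ty,4),"rot",round(a-a0,3))
E
python3 arc.py 0 .1 .2 .3 .4 .5
```

```text
t 11.35 p [0.5929 0.305  0.1067] yaw_x 88.36 zax [-0.001  0.    -1.   ] F [-4.3 -2.5  6.6] g 0.0173 30.0
a meas 0.01 r 0.1137 tang F 4.2
0.1 dp 0.0006 -0.0115 rot 0.1
0.2 dp 0.0023 -0.0228 rot 0.2
0.3 dp 0.0051 -0.034 rot 0.3
0.4 dp 0.0091 -0.0448 rot 0.4
0.5 dp 0.0141 -0.0551 rot 0.5
```

>>> move_arm([
  {"dp": [0.0002,-0.006,0],"rotation": [0,0,0.05],"claw": 0.005},
  {"dp": [0.0006,-0.0115,0],"rotation": [0,0,0.1],"claw": 0.005},
  {"dp": [0.0013,-0.017,0],"rotation": [0,0,0.15],"claw": 0.005},
  {"dp": [0.0023,-0.0228,0],"rotation": [0,0,0.2],"claw": 0.005},
  {"dp": [0.0051,-0.034,0],"rotation": [0,0,0.3],"claw": 0.005},
], newtons=35)

```text
time: 11.85
position: [0.562, 0.3104, 0.1067]
tool_rot: [2.557, 1.823, 0.007]
ft_force: [-1.3, -0.2, 4.5]
grip_width: 0.196
finger_force: 34.4
```

```bash
python3 arc.py .3 .4 .5 .6 .7 .8
```

```text
t 11.85 p [0.562  0.3104 0.1067] yaw_x 70.95 zax [ 0.004  0.002 -1.   ] F [-1.3 -0.2  4.5] g 0.0168 34.4
a meas 0.286 r 0.1139 tang F 1.2
0.4 dp 0.0006 -0.0115 rot 0.1
0.5 dp 0.0023 -0.0228 rot 0.2
0.6 dp 0.0051 -0.034 rot 0.3
0.7 dp 0.0091 -0.0448 rot 0.4
0.8 dp 0.0141 -0.0551 rot 0.5
```

>>> move_arm([
  {"dp": [0.0006,-0.0115,0],"rotation": [0,0,0.1],"claw": 0.005},
  {"dp": [0.0023,-0.0228,0],"rotation": [0,0,0.2],"claw": 0.005},
  {"dp": [0.0051,-0.034,0],"rotation": [0,0,0.3],"claw": 0.005},
  {"dp": [0.0091,-0.0448,0],"rotation": [0,0,0.4],"claw": 0.005},
  {"dp": [0.0141,-0.0551,0],"rotation": [0,0,0.5],"claw": 0.005},
])

```text
time: 12.35
position: [0.5147, 0.3406, 0.1066]
tool_rot: [2.93, 1.129, 0.007]
ft_force: [1.2, -1.9, 5.4]
grip_width: 0.202
finger_force: 35.2
```

>>> move_arm([
  {"dp": [0,0,0],"rotation": [0,0,0],"claw": 0.005},
  {"dp": [0,0,0],"rotation": [0,0,0],"claw": 0.005},
])

```text
time: 12.55
position: [0.5145, 0.3407, 0.1065]
tool_rot: [2.926, 1.139, 0.005]
ft_force: [-1.7, -3.2, 7.8]
grip_width: 0.198
finger_force: 35.3
```

```bash
python3 arc.py .8 .83 .86 .89 .92 .95
```

```text
t 12.55 p [0.5145 0.3407 0.1065] yaw_x 42.54 zax [ 0.004 -0.    -1.   ] F [-1.7 -3.2  7.8] g 0.0169 35.3
a meas 0.786 r 0.1139 tang F -1.2
0.83 dp 0.0001 -0.0034 rot 0.03
0.86 dp 0.0002 -0.0069 rot 0.06
0.89 dp 0.0005 -0.0103 rot 0.09
0.92 dp 0.0008 -0.0138 rot 0.12
0.95 dp 0.0013 -0.0172 rot 0.15
```

>>> move_arm([
  {"dp": [0.0001,-0.0034,0],"rotation": [0,0,0.03],"claw": 0.005},
  {"dp": [0.0002,-0.0069,0],"rotation": [0,0,0.06],"claw": 0.005},
  {"dp": [0.0005,-0.0103,0],"rotation": [0,0,0.09],"claw": 0.005},
  {"dp": [0.0008,-0.0138,0],"rotation": [0,0,0.12],"claw": 0.005},
  {"dp": [0.0013,-0.0172,0],"rotation": [0,0,0.15],"claw": 0.005},
])

```text
time: 13.05
position: [0.5046, 0.353, 0.1066]
tool_rot: [3.003, 0.914, 0.005]
ft_force: [-0.2, -5.3, 8.3]
grip_width: 0.198
finger_force: 35.4
```

>>> move_arm([
  {"dp": [0,0,0],"rotation": [0,0,0],"claw": 0.005},
  {"dp": [0,0,0],"rotation": [0,0,0],"claw": 0.005},
])

```text
time: 13.25
position: [0.5046, 0.353, 0.1066]
tool_rot: [3.002, 0.916, 0.005]
ft_force: [-1.1, -5.2, 7.9]
grip_width: 0.198
finger_force: 35.4
```

```bash
python3 arc.py .95 .97 .98 1.0
```

```text
t 13.25 p [0.5046 0.353  0.1066] yaw_x 33.92 zax [ 0.004 -0.002 -1.   ] F [-1.1 -5.2  7.9] g 0.0169 35.4
a meas 0.925 r 0.1138 tang F -3.7
0.97 dp 0.0 -0.0023 rot 0.02
0.98 dp 0.0001 -0.0034 rot 0.03
1.0 dp 0.0001 -0.0057 rot 0.05
```

>>> move_arm([
  {"dp": [0,-0.0017,0],"rotation": [0,0,0.015],"claw": 0.005},
  {"dp": [0.0001,-0.0034,0],"rotation": [0,0,0.03],"claw": 0.005},
  {"dp": [0.0001,-0.0034,0],"rotation": [0,0,0.03],"claw": 0.005},
  {"dp": [0.0001,-0.0034,0],"rotation": [0,0,0.03],"claw": 0.005},
])

```text
time: 13.65
position: [0.5027, 0.3559, 0.1066]
tool_rot: [3.016, 0.87, 0.005]
ft_force: [-0.6, -4.7, 7.8]
grip_width: 0.195
finger_force: 35.5
```

```bash
python3 arc.py .98
```

```text
t 13.65 p [0.5027 0.3559 0.1066] yaw_x 32.2 zax [ 0.004 -0.002 -1.   ] F [-0.6 -4.7  7.8] g 0.0167 35.5
a meas 0.955 r 0.1138 tang F -3.6
```

>>> move_arm([
  {"dp": [0,-0.0017,0],"rotation": [0,0,0.015],"claw": 0.005},
  {"dp": [0.0001,-0.0034,0],"rotation": [0,0,0.03],"claw": 0.005},
  {"dp": [0.0001,-0.0034,0],"rotation": [0,0,0.03],"claw": 0.005},
  {"dp": [0.0001,-0.0034,0],"rotation": [0,0,0.03],"claw": 0.005},
])

```text
time: 14.05
position: [0.5008, 0.3588, 0.1065]
tool_rot: [3.029, 0.825, 0.004]
ft_force: [-1.5, -5.4, 8.8]
grip_width: 0.199
finger_force: 35.5
```

```bash
python3 arc.py 1.01
```

```text
t 14.05 p [0.5008 0.3588 0.1065] yaw_x 30.48 zax [ 0.003 -0.002 -1.   ] F [-1.5 -5.4  8.8] g 0.017 35.5
a meas 0.985 r 0.1138 tang F -3.9
```

Free so far; keep feeling in small steps.

>>> move_arm([
  {"dp": [0,-0.0012,0],"rotation": [0,0,0.01],"claw": 0.005},
  {"dp": [0,-0.0023,0],"rotation": [0,0,0.02],"claw": 0.005},
  {"dp": [0,-0.0023,0],"rotation": [0,0,0.02],"claw": 0.005},
  {"dp": [0,-0.0023,0],"rotation": [0,0,0.02],"claw": 0.005},
])

```text
time: 14.45
position: [0.4997, 0.3607, 0.1065]
tool_rot: [3.037, 0.795, 0.004]
ft_force: [-1.2, -5.1, 8.4]
grip_width: 0.196
finger_force: 35.5
```

```bash
python3 arc.py 1.03
```

```text
t 14.45 p [0.4997 0.3607 0.1065] yaw_x 29.33 zax [ 0.003 -0.002 -1.   ] F [-1.2 -5.1  8.4] g 0.0167 35.5
a meas 1.006 r 0.1138 tang F -3.9
```

>>> move_arm([
  {"dp": [0,-0.0012,0],"rotation": [0,0,0.01],"claw": 0.005},
  {"dp": [0,-0.0023,0],"rotation": [0,0,0.02],"claw": 0.005},
  {"dp": [0,-0.0023,0],"rotation": [0,0,0.02],"claw": 0.005},
  {"dp": [0,-0.0023,0],"rotation": [0,0,0.02],"claw": 0.005},
])

```text
time: 14.85
position: [0.4985, 0.3627, 0.1066]
tool_rot: [3.045, 0.764, 0.004]
ft_force: [-1.8, -4.9, 8.7]
grip_width: 0.198
finger_force: 35.5
```

```bash
python3 arc.py 1.05
```

```text
t 14.85 p [0.4985 0.3627 0.1066] yaw_x 28.19 zax [ 0.003 -0.002 -1.   ] F [-1.8 -4.9  8.7] g 0.0169 35.5
a meas 1.025 r 0.1138 tang F -3.5
```

>>> move_arm([
  {"dp": [0,-0.0012,0],"rotation": [0,0,0.01],"claw": 0.005},
  {"dp": [0,-0.0023,0],"rotation": [0,0,0.02],"claw": 0.005},
  {"dp": [0,-0.0023,0],"rotation": [0,0,0.02],"claw": 0.005},
  {"dp": [0,-0.0023,0],"rotation": [0,0,0.02],"claw": 0.005},
])

```text
time: 15.25
position: [0.4974, 0.3647, 0.1066]
tool_rot: [3.052, 0.734, 0.004]
ft_force: [-1.2, -5.7, 7.6]
grip_width: 0.203
finger_force: 35.5
```

```bash
python3 arc.py 1.07
```

```text
t 15.25 p [0.4974 0.3647 0.1066] yaw_x 27.04 zax [ 0.003 -0.002 -1.   ] F [-1.2 -5.7  7.6] g 0.0174 35.5
a meas 1.046 r 0.1138 tang F -4.5
```

>>> move_arm([
  {"dp": [0,-0.0012,0],"rotation": [0,0,0.01],"claw": 0.005},
  {"dp": [0,-0.0023,0],"rotation": [0,0,0.02],"claw": 0.005},
  {"dp": [0,-0.0023,0],"rotation": [0,0,0.02],"claw": 0.005},
  {"dp": [0,-0.0023,0],"rotation": [0,0,0.02],"claw": 0.005},
])

```text
time: 15.65
position: [0.4963, 0.3668, 0.1065]
tool_rot: [3.059, 0.703, 0.004]
ft_force: [-0.3, -4.5, 8.5]
grip_width: 0.2
finger_force: 35.5
```

```bash
python3 arc.py 1.09
```

```text
t 15.65 p [0.4963 0.3668 0.1065] yaw_x 25.89 zax [ 0.003 -0.002 -1.   ] F [-0.3 -4.5  8.5] g 0.0171 35.5
a meas 1.066 r 0.1138 tang F -4.0
```

>>> move_arm([
  {"dp": [0,-0.0012,0],"rotation": [0,0,0.01],"claw": 0.005},
  {"dp": [0,-0.0023,0],"rotation": [0,0,0.02],"claw": 0.005},
  {"dp": [0,-0.0023,0],"rotation": [0,0,0.02],"claw": 0.005},
  {"dp": [0,-0.0023,0],"rotation": [0,0,0.02],"claw": 0.005},
])

```text
time: 16.05
position: [0.4958, 0.3679, 0.1066]
tool_rot: [3.065, 0.672, 0.004]
ft_force: [-0.9, -6.5, 9.3]
grip_width: 0.199
finger_force: 35.6
```

```bash
python3 arc.py 1.11
```

```text
t 16.05 p [0.4958 0.3679 0.1066] yaw_x 24.74 zax [ 0.003 -0.003 -1.   ] F [-0.9 -6.5  9.3] g 0.017 35.6
a meas 1.077 r 0.1138 tang F -5.6
```

Contact felt (position lags, force rises). Press a little more.

>>> move_arm([
  {"dp": [0,-0.001,0],"rotation": [0,0,0],"claw": 0.005},
  {"dp": [0,-0.002,0],"rotation": [0,0,0],"claw": 0.005},
  {"dp": [0,-0.003,0],"rotation": [0,0,0],"claw": 0.005},
  {"dp": [0,-0.003,0],"rotation": [0,0,0],"claw": 0.005},
  {"dp": [0,-0.003,0],"rotation": [0,0,0],"claw": 0.005},
])

```text
time: 16.55
position: [0.4957, 0.3679, 0.1065]
tool_rot: [3.061, 0.669, 0.004]
ft_force: [0.2, -10.8, 11.7]
grip_width: 0.199
finger_force: 36.2
```

```bash
python3 arc.py 1.11
```

```text
t 16.55 p [0.4957 0.3679 0.1065] yaw_x 24.64 zax [ 0.004 -0.007 -1.   ] F [  0.2 -10.8  11.7] g 0.017 36.2
a meas 1.078 r 0.1138 tang F -9.9
```

>>> move_arm([
  {"dp": [0,-0.001,0],"rotation": [0,0,0],"claw": 0.005},
  {"dp": [0,-0.002,0],"rotation": [0,0,0],"claw": 0.005},
  {"dp": [0,-0.002,0],"rotation": [0,0,0],"claw": 0.005},
  {"dp": [0,-0.002,0],"rotation": [0,0,0],"claw": 0.005},
])

```text
time: 16.95
position: [0.4957, 0.368, 0.1065]
tool_rot: [3.059, 0.666, 0.003]
ft_force: [0.5, -12.8, 12.8]
grip_width: 0.203
finger_force: 36.7
```

```bash
python3 arc.py 1.11; python3 -c "
from h import *
im,d=optics.get_image('side'); cv2.imwrite('pics/s2.png',cv2.resize(im[120:300,100:340,::-1],(800,600),interpolation=cv2.INTER_CUBIC))"
```

```text
t 16.95 p [0.4957 0.368  0.1065] yaw_x 24.57 zax [ 0.004 -0.01  -1.   ] F [  0.5 -12.8  12.8] g 0.0174 36.7
a meas 1.078 r 0.1138 tang F -11.8
```

View pics/s2.png

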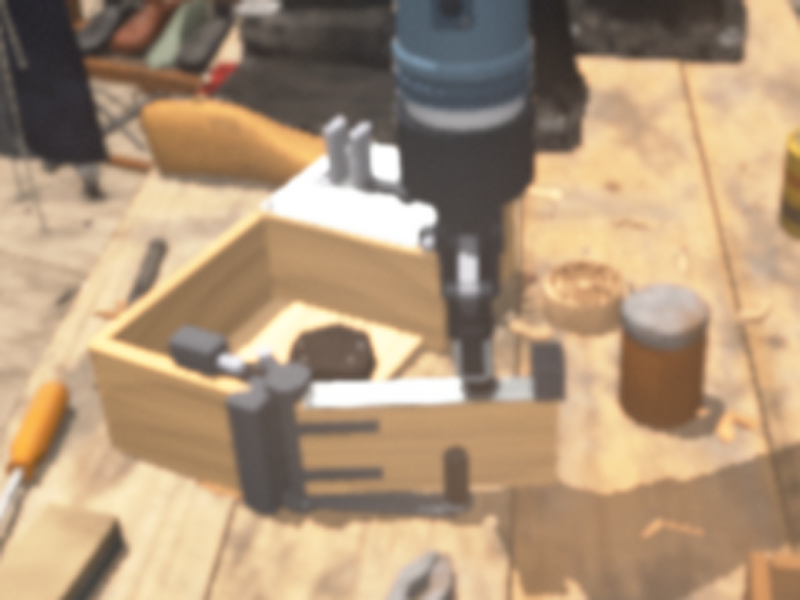

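The gate stands open against the bumper at (455,475), the fingers hold the post at (475,370), and the jar and strap roll haven't moved. I'm handing the job in.

```bash
python3 -c "
from plant import job
print(job.close_job())"
```

```text
the job is handed in; nothing more can be done
None
```

The job is handed in: both catches are squeezed shut and the gate stands open at about 1.08 rad, still gripped by its post and pressed against the bumper with roughly 8 N (estimated), with no sign that the bumper or anything else was shifted; the judge returned no verdict.

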